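# Fit the fine lap on the power hone

### The job

Swing the sharpening fixture on its mast clear of the drive plate, then fit the blue-hubbed lap on the power hone: set it over the centre pilot and turn it under light pressure until its keyway drops over the drive tongue and it lies fully home, flat on the drive plate. Do not force or drop it, let go of it when it is home, and leave the red-hubbed lap, the red block and the jar where they are.

Things in the scene. Friction and masses are not known exactly. Their poses are not given: they have to be found in the camera images.
- spindle (a point): On the hone's spindle axis, level with the top face of its round aluminium drive plate (diameter 110 mm). Axes are the machine's: x towards the mast, z up; it does not turn with the spindle. A steel pilot, diameter 16 mm with tapered nose, stands 14 mm above this point; across it lies the brass drive tongue, 44 x 10 mm, 7 mm high, at an angle that is NOT measured and differs every time.
- mast (a point): On the axis of the machine's mast, 140 mm from the spindle axis along the machine's x, level with the top of the drive plate. The mast is an upright rod, diameter 12 mm, whose top is 185 mm above this point.
- fixture_head (a point): Centre of the sharpening fixture's head: black block 30 x 32 mm, 42 mm high plus a 9 mm knob, underside 28 mm above the drive plate, 100 mm from the mast axis on a level arm. x points to the mast. The arm swings about the mast, up to 2 rad to either side of the spindle, moves with 1.2 N at the head and stays where left. Clear: 115 mm or more from the spindle axis, seen from above.
- lap_knob (a point): Half-way up the round steel knob (diameter 34 mm, 30 mm tall) of the lap to fit, 33 mm above the lap's underside: grey disc, diameter 127 mm, 10 mm thick, lying flat on the bench, with a BLUE hub, diameter 68 mm, rising 8 mm above it; the knob stands on the hub. About 0.4 kg. When home this point is 33 mm above the spindle point.
- lap_seat (a point): Centre of the flat underside of the blue-hubbed lap. Under the hub a cross keyway, two slots 13 mm wide, 54 mm long, 15 mm deep, runs along this frame's x and y (white lines on the hub). The cross also takes the pilot, with 1.2 mm of play. The lap drops home every quarter turn, with about 3 degrees of play either way; until then it rides on the tongue, 7 mm too high.
- lap: The blue-hubbed lap as a whole; origin at the centre of its underside.
- machine: The power hone: fixed black box 280 x 170 mm, 135 mm high; origin at the centre of its underside, x along its length, spindle 60 mm to its -x side, mast 80 mm to its +x side, top of the drive plate 150 mm up. Drive plate, pilot and tongue turn together when turned with more than 0.2 N m; from above the tongue can be seen once the fixture is aside.
- lap_b_knob (a point): Half-way up the knob of the other lap, same sizes but dark face and RED hub: leave it alone.
- rack_mid (a point): Centre of the red graver block, 60 x 36 x 22 mm: leave it alone.
- jar_mid (a point): Centre of a small amber jar, diameter 42 mm, 50 mm high: leave it alone.
Things that resemble listed ones, but are neither listed nor needed, are in the scene too. Leave any green or purple look-alike of the lap alone.

How it is judged:
By the outcome, as a careful person would: the job done as asked, in the order asked, and still so for the second after the job is handed in, with the robot touching nothing.
It also fails if it takes over 72 s, if anything falls off the work surface, if the arm or the gripper's body presses on something with over 40 N, if the wrist force passes 120 N, or if a joint passes its speed limit or range.

### The arm

A 7-joint arm with a two-finger parallel gripper is mounted at the origin on the work surface. World frame = base frame: x ahead of the robot, y to its left, z up, the work surface at z = 0. Lengths are in m, angles in rad, forces in N, time in s.
With the tool pointing down it reaches from about 0.425 to 0.95 m from the base axis. Payload 4.7 kg.
Tool frame: the origin (TCP) lies between the finger pads; the fingertips stand 25 mm ahead of it and the grasp point (between the pads) lies 6 mm ahead of it; x points along the fingers, z is the direction in which the jaws open and shut, and the axes are right-handed (so a half turn about x gives the same grasp; the last joint's range is limited). The gripper opens to 85 mm and grips with 20 to 120 N. Pads are 22 mm wide; open, the fingers measure 114 mm over their backs; the gripper's body (76 mm by 85 mm) begins 54 mm behind the grasp point. The pads swing forward as they close: fully open they stand 13 mm farther back than shut.
Start: joints at [1.166, 0.469, -0.049, 1.532, 0.024, 1.141, -0.082], TCP at [0.248, -0.628, 0.256] pointing down, gripper open.
Joint ranges: [-2.59, 2.59], [-0.33, 1.99], [-1.39, 1.29], [0.1, 2.45], [-1.04, 4.18], [0.21, 1.99], [-2.66, 2.66]. Speed limits (rad/s): [2.57, 2.57, 3.14, 3.14, 3.14, 3.14, 3.14].

### API

Orientations are given as a 3x3 rotation matrix whose columns are the frame's x, y, z axes.
In Python, from rig import * gives the robot as it stands. Calls block until the motion is done:
- movep(position, orientation): joint-space move of the TCP to a pose.
- move_l(position, attitude=None, feed=0.15, until_force=None): straight line of the TCP; attitude=None keeps the orientation; feed is the mean speed in m/s. With until_force (N) it stops when the force on the tool has changed by that much, and returns True; else False.
- move_joints(angles): joint-space move.
- command_gripper(opening, newtons=None): finger opening in m; newtons is the grip in N (None keeps the last); returns when the fingers have stopped.
- sleep(seconds).
- inverse_kinematics(position, orientation): joint angles nearest the present ones, or None.
- sense(): the state.
- camera(name): name is "scene" or "top"; returns (picture, depth): 400x640x3 uint8, red, green, blue; 400x640 float32, m along the optical axis (not along the pixel's ray), 0 where there is no reading.
- camera_params(name): a dict with "K" (3x3 intrinsics, pixels), "position" and "rotation" of the camera in the world. Camera axes: x right, y down, z forward; pixel columns grow to the right and rows downward; lengths in m; the calibration is good to about 2 mm. A picture is of the moment at which its call begins. camera_params takes no time and is no camera call.
A pose or a line that the arm cannot do raises Unreachable and nothing moves.
- finish_job(): hands the job in, once; it reports no verdict.
The state is a dict: "time_s": time; "joint_pos": joint angles; "qd": joint speeds; "joint_efforts": joint torques, N m; "position": TCP position; "tcp_rot": TCP orientation; "wrist_force": force on the tool from outside, world axes, zero at the start; "ft_torque": the same for the moment, N m; "finger_gap": finger opening in m.
Only numpy, scipy, OpenCV 4.12 (cv2) and the standard library are available. Lean on these libraries where they do the work, as an engineer would, in place of code of your own. Each camera call takes 0.05 s, during which the arm holds its last target.

## Working session

There is one attempt and no reset: what is moved stays moved. The work goes in short steps, each a Python script; the robot and the scene stay as the last script left them, time stands still between calls to the robot, and variables do not carry over. Pictures are saved under pics/ and viewed, and the job is handed in when it is done.

```bash
ls; mkdir -p pics; python3 - <<'E'
from rig import *
import cv2,numpy as np
for n in ("scene","top"):
    p,d=camera(n); cv2.imwrite(f"pics/{n}0.png",p[:,:,::-1]); np.save(f"{n}0.npy",d)
    print(n,camera_params(n))
print(sense())
E
```

```text
pics
scene {'K': array([[467.42080805,   0.        , 313.81818524],
       [  0.        , 467.42080805, 196.80885132],
       [  0.        ,   0.        ,   1.        ]]), 'position': array([ 1.18474962, -0.08909892,  1.12877697]), 'rotation': array([[ 0.28576533,  0.81089291, -0.51067687],
       [ 0.95828984, -0.2442149 ,  0.14845763],
       [-0.00433165, -0.5318005 , -0.84685859]])}
top {'K': array([[363.67970164,   0.        , 319.07783177],
       [  0.        , 363.67970164, 196.0305395 ],
       [  0.        ,   0.        ,   1.        ]]), 'position': array([0.45749504, 0.10258379, 1.06242662]), 'rotation': array([[-0.01704843, -0.9853867 ,  0.16947683],
       [-0.99978918,  0.01486064, -0.0141692 ],
       [ 0.01144361, -0.16968266, -0.98543231]])}
{'time_s': 0.1, 'joint_pos': array([ 1.16609694,  0.46937478, -0.04860802,  1.53359957,  0.02408557,
        1.14099887, -0.08229969]), 'qd': array([ 0.00085509, -0.00279882, -0.00161179, -0.00489068, -0.00084306,
        0.00133515, -0.00044006]), 'joint_efforts': array([ 9.92226123e-04, -5.11514890e+01, -4.67374397e-02, -2.38389641e+01,
        1.08244727e-02,  4.36292772e-03,  4.14850695e-05]), 'position': array([ 0.24757925, -0.62742635,  0.2553463 ]), 'tcp_rot': array([[-7.00188886e-04,  9.30201480e-01,  3.67048656e-01],
       [ 1.65353264e-03,  3.67049322e-01, -9.30200011e-01],
       [-9.99998388e-01, -4.43887765e-05, -1.79512236e-03]]), 'wrist_force': array([ 0.03409947,  0.4416006 , -0.41051764]), 'ft_torque': array([ 0.02941798, -0.00186612,  0.00622352]), 'finger_gap': 0.08537536793117587}
```

View pics/scene0.png

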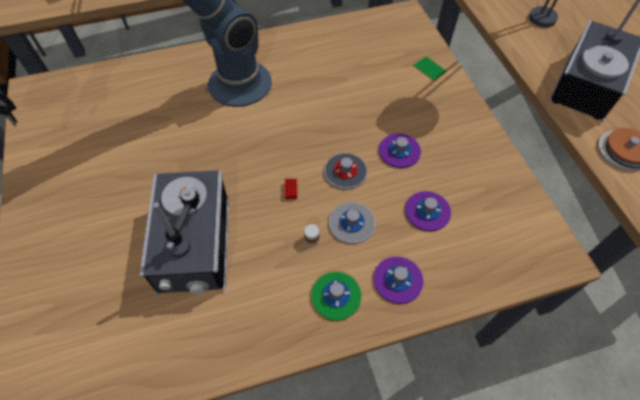

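View pics/top0.png

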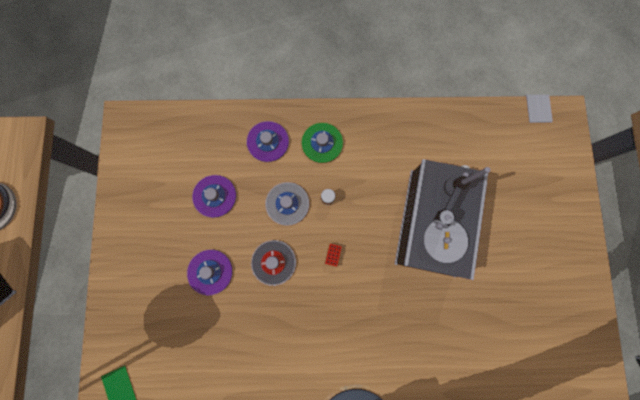

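```bash
cat > h.py <<'E'
import cv2,numpy as np
from rig import *
def P(cam,u,v,z):
    c=camera_params(cam);r=c['rotation']@np.linalg.inv(c['K'])@np.array([u,v,1.]);t=(z-c['position'][2])/r[2];return c['position']+t*r
def pix(cam,p):
    c=camera_params(cam);q=c['K']@c['rotation'].T@(np.array(p)-c['position']);return q[:2]/q[2]
def crop(img,u0,v0,u1,v1,s,name):
    cv2.imwrite(name,cv2.resize(img[v0:v1,u0:u1],None,fx=s,fy=s,interpolation=cv2.INTER_CUBIC))
def cloud(cam,d):
    c=camera_params(cam);v,u=np.mgrid[:400,:640]
    q=np.stack([u,v,np.ones_like(u)],-1)@np.linalg.inv(c['K']).T*d[...,None]
    return q@c['rotation'].T+c['position']
E
python3 - <<'E'
from h import *
t=cv2.imread('pics/top0.png');s=cv2.imread('pics/scene0.png')
crop(t,390,150,500,285,6*0.7,'pics/c_t_m.png')
a=cv2.resize(t[150:282,396:500],None,fx=4.5,fy=4.5,interpolation=2);cv2.imwrite('pics/ctm.png',a)
crop(t,257,174,337,234,8,'pics/ctl.png')
crop(s,140,165,240,300,4.4,'pics/csm.png')
crop(s,322,192,382,252,9,'pics/csl.png')
for n in('top','scene'):
    X=cloud(n,np.load(n+'0.npy'));np.save(n+'c.npy',X)
    pts={'top':[(446,241),(447,217),(460,182),(286,202),(300,204),(310,204),(287,204),(420,250),(328,197)],'scene':[(190,197),(352,215),(352,222),(176,240),(180,190)]}[n]
    for u,v in pts: print(n,u,v,X[v,u].round(4))
E
```

```text
top 446 241 [ 0.495  -0.2228  0.1596]
top 447 217 [ 0.5472 -0.2043  0.2291]
top 460 182 [ 0.633  -0.2487  0.2111]
top 286 202 [0.6161 0.1815 0.0491]
top 300 204 [0.6155 0.1436 0.0115]
top 310 204 [ 0.6173  0.1146 -0.0035]
top 287 204 [0.6107 0.1788 0.0466]
top 420 250 [ 0.4745 -0.1636  0.1358]
top 328 197 [0.6286 0.0629 0.0494]
scene 190 197 [ 0.5586 -0.2018  0.2249]
scene 352 215 [0.6164 0.1818 0.0465]
scene 352 222 [0.6306 0.1777 0.0347]
scene 176 240 [ 0.6472 -0.2511  0.2038]
scene 180 190 [ 0.4796 -0.2318  0.1511]
```

View pics/ctm.png

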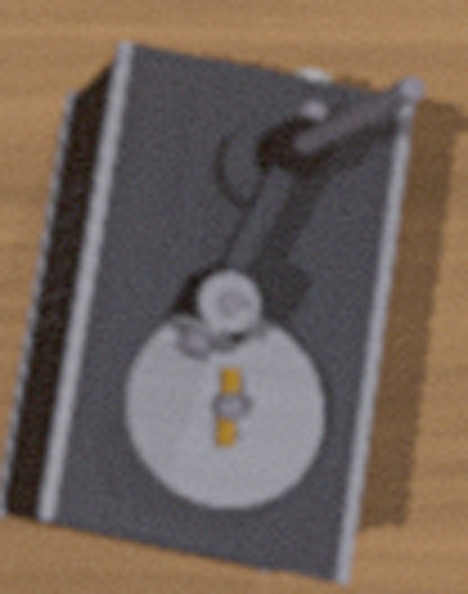

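View pics/ctl.png

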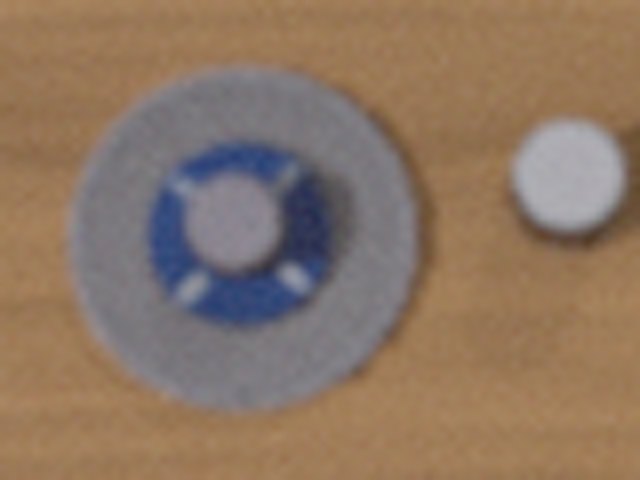

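View pics/csm.png

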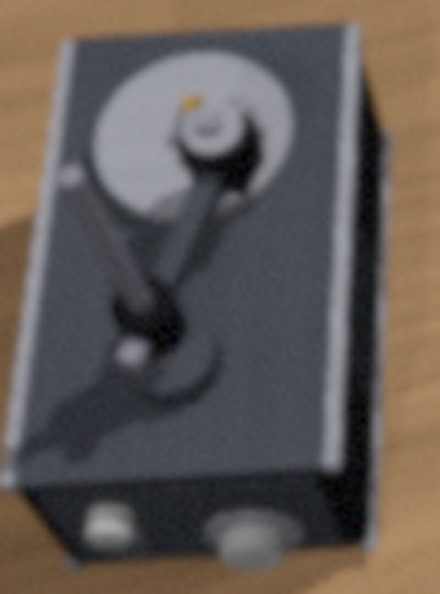

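View pics/csl.png

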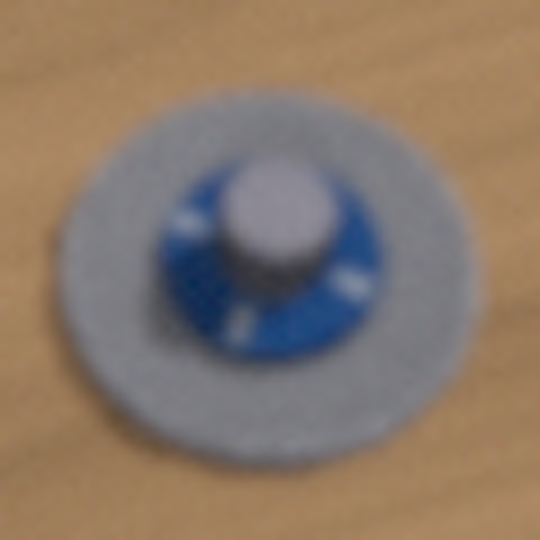

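```bash
cat > m.py <<'E'
from h import *
def M(u,v): return 396+(u+.5)/4.5-.5,150+(v+.5)/4.5-.5
def S(u,v): return 140+(u+.5)/4.4-.5,165+(v+.5)/4.4-.5
def L(u,v): return 257+(u+.5)/8-.5,174+(v+.5)/8-.5
def SL(u,v): return 322+(u+.5)/9-.5,192+(v+.5)/9-.5
def sh(n,p): print(n,np.round(p,4))
sh('plate',P('top',*M(225.5,410),.15)); sh('pilot',P('top',*M(232,405),.164))
a=P('top',*M(231,368),.157);b=P('top',*M(226,447),.157);sh('tongue',(a+b)/2);print(np.linalg.norm(a-b),np.degrees(np.arctan2(*(a-b)[1::-1])))
sh('head',P('top',*M(231,298),.229));sh('headS',P('scene',*S(211,125),.229))
sh('mast',P('top',*M(411,88),.335));sh('mastS',P('scene',*S(70,174),.335))
sh('lap',P('top',*L(242,238),.01));sh('knob',P('top',*L(235,222),.048))
sh('knobS',P('scene',*SL(278,203),.048))
t=[P('top',*L(*q),.018) for q in((186,185),(290,172),(191,291),(294,279))]
sh('ticksctr',sum(t)/4)
for i,j in((0,3),(1,2)): d=t[i]-t[j];print(np.degrees(np.arctan2(d[1],d[0])))
# machine edges
for n,uv in (('L',[(124,45),(45,515)]),('R',[(408,100),(343,578)])):
    q=[P('top',*M(*x),.135) for x in uv];d=q[0]-q[1];sh(n,q);print(np.linalg.norm(d),np.degrees(np.arctan2(d[1],d[0])))
Xt=np.load('topc.npy');Xs=np.load('scenec.npy')
for X in(Xt,Xs):
    r=np.hypot(X[...,0]-.613,X[...,1]-.181)
    m=(r<.08)&(X[...,2]>.004)&(X[...,2]<.014)&(r>.04)
    c,rad=cv2.minEnclosingCircle(X[m][:,:2].astype(np.float32));print('lapring',c,rad)
    m=(r<.04)&(X[...,2]>.041);print('knobtop',X[m].mean(0),m.sum())
    r=np.hypot(X[...,0]-.49,X[...,1]-.225)
    m=(r<.07)&(abs(X[...,2]-.15)<.004);c,rad=cv2.minEnclosingCircle(X[m][:,:2].astype(np.float32));print('plate',c,rad,np.median(X[m][:,2]))
E
python3 m.py
```

```text
plate [ 0.4961 -0.2256  0.15  ]
pilot [ 0.4982 -0.2243  0.164 ]
tongue [ 0.4973 -0.2249  0.157 ]
0.04368821385348352 -8.02134106385289
head [ 0.5499 -0.2044  0.229 ]
headS [ 0.5491 -0.205   0.229 ]
mast [ 0.6337 -0.2558  0.335 ]
mastS [ 0.6318 -0.2564  0.335 ]
lap [0.6183 0.1821 0.01  ]
knob [0.6183 0.1817 0.048 ]
knobS [0.6149 0.1834 0.048 ]
ticksctr [0.6195 0.1822 0.018 ]
48.06729453673779
-39.821809910411815
L [[ 0.7105 -0.1874  0.135 ]
 [ 0.4402 -0.1253  0.135 ]]
0.277299302143866 -12.94353153200804
R [[ 0.675  -0.3519  0.135 ]
 [ 0.4029 -0.2895  0.135 ]]
0.2790959804507032 -12.92034046406373
lapring (0.6176207065582275, 0.18129421770572662) 0.06353258341550827
knobtop [0.61748026 0.18089482 0.04652218] 110
plate (0.0, 0.0) 0.0 nan
lapring (0.6123284697532654, 0.18075472116470337) 0.07967585325241089
knobtop [0.61762096 0.18129625 0.04840747] 127
plate (0.0, 0.0) 0.0 nan
  return _methods._mean(a, axis=axis, dtype=dtype,
  ret = ret.dtype.type(ret / rcount)
```

```bash
cat >> h.py <<'E'
def R(a):
    x=np.array([0,0,-1.]);z=np.array([np.cos(a),np.sin(a),0]);return np.column_stack([x,np.cross(z,x),z])
SP=np.array([.497,-.225]);YM=np.radians(-12.9);MAST=SP+.14*np.array([np.cos(YM),np.sin(YM)])
def st(msg=''):
    s=sense();print(msg,round(s['time_s'],2),s['position'].round(4),s['wrist_force'].round(1),s['ft_torque'].round(2),round(s['finger_gap'],4));return s
E
python3 - <<'E'
from h import *
def pt(psi,z,r=.103): p=np.radians(psi);return np.r_[MAST+r*np.array([np.cos(p),np.sin(p)]),z]
a=np.radians(139)
best=min((R(a),R(a+np.pi)),key=lambda r:(lambda q:9 if q is None else abs(q[6]))(inverse_kinematics(pt(178,.3),r)))
command_gripper(0.0,40)
movep(pt(178,.30),best);st('above')
hit=move_l(pt(178,.215),feed=.12,until_force=8);st(f'down {hit}')
if not hit:
    for psi in range(168,99,-12):
        hit=move_l(pt(psi,.215),feed=.1,until_force=15);st(psi)
        if hit: break
p,d=camera('top');crop(p[:,:,::-1],390,140,510,285,4,'pics/t1.png')
E
```

```text
above 2.59 [ 0.5298 -0.2546  0.2997] [ 0.5 -0.2  0.5] [ 0.05 -0.03 -0.02] -0.0001
down False 3.45 [ 0.5311 -0.2529  0.2157] [0.7 0.2 0.3] [-0.03 -0.04  0.  ] -0.0003
168 3.78 [ 0.5333 -0.2339  0.2157] [-0.2  1.1 -0.3] [-0.02  0.04  0.04] 0.0002
156 4.15 [ 0.5396 -0.2138  0.2151] [ 0.3  0.2 -0.6] [-0.04 -0.02  0.03] 0.0005
144 4.52 [ 0.5504 -0.195   0.2149] [-0.2  0.9  0.3] [-0.06 -0.01  0.04] -0.0001
132 4.88 [ 0.565  -0.1789  0.2149] [-0.3 -0.  -0.4] [ 0.02 -0.01 -0.03] -0.0002
120 5.25 [ 0.5826 -0.1662  0.2149] [-0.4  0.4  0.4] [-0.01  0.03  0.01] 0.0002
108 5.62 [ 0.602  -0.1579  0.2149] [-0.8 -0.6 -0.4] [0.03 0.03 0.03] -0.0002
```

View pics/t1.png

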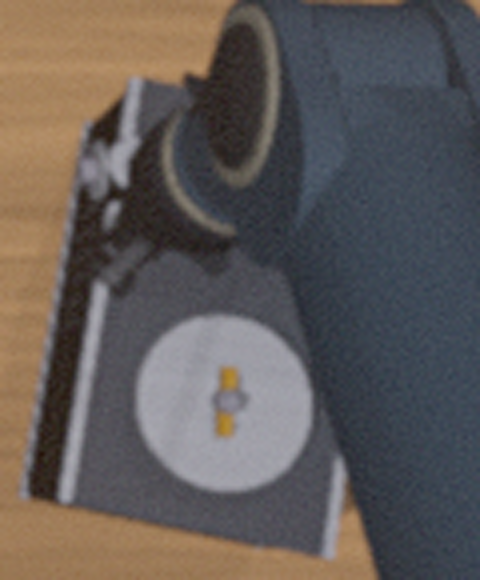

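```bash
python3 - <<'E'
from h import *
s=sense();p=s['position'];
move_l(p+[-.012,-.004,0],feed=.1);move_l(p+[-.012,-.004,.10],feed=.2)
command_gripper(.085)
L=np.array([.6178,.1817])
best=None
for g in np.radians(np.arange(0,360,10)):
  q=inverse_kinematics([*L,.12],R(g))
  for dr in(33,-57):
    q2=inverse_kinematics([*SP,.25],R(g+np.radians(dr)))
    if q is not None and q2 is not None:
        sc=max(abs(q[6]),abs(q2[6]))
        if best is None or sc<best[0]: best=(sc,g,dr,q[6],q2[6],q2)
print(best,np.degrees(best[1]))
movep([*L,.15],R(best[1]));st()
p,d=camera('top');cv2.imwrite('pics/top2.png',p[:,:,::-1]);np.save('top2.npy',d)
p,d=camera('scene');cv2.imwrite('pics/scene2.png',p[:,:,::-1]);np.save('scene2.npy',d)
E
```

```text
(np.float64(0.07272068477243308), np.float64(0.6981317007977318), -57, np.float64(-0.013215364211891035), np.float64(-0.07272068477243308), array([ 0.67402089,  0.29287532, -0.3993123 ,  1.83248271,  0.13038191,
        1.04184175, -0.07272068])) 40.0
 8.8 [0.6189 0.1798 0.1505] [ 0.7 -0.9  0.1] [-0.   -0.02 -0.03] 0.0846
```

View pics/top2.png

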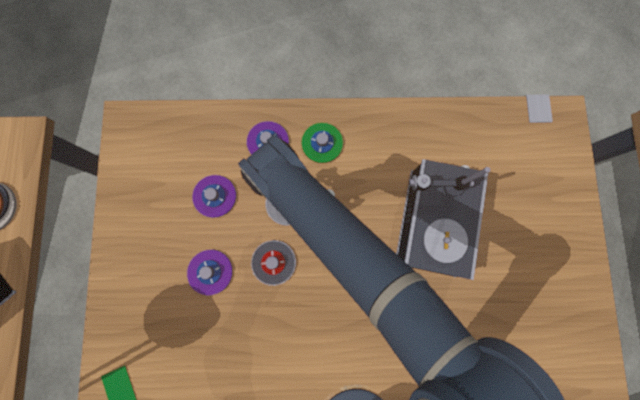

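View pics/scene2.png

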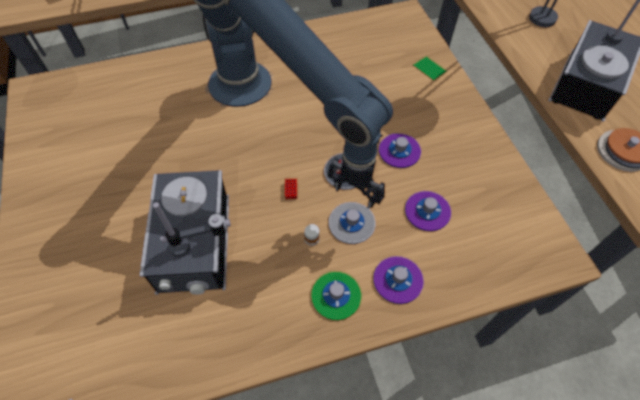

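```bash
python3 - <<'E'
from h import *
t=cv2.imread('pics/top2.png');s=cv2.imread('pics/scene2.png')
a=cv2.resize(t[216:266,421:471],None,fx=10,fy=10,interpolation=2);b=cv2.resize(s[170:220,158:208],None,fx=10,fy=10,interpolation=2)
cv2.imwrite('pics/pl.png',np.hstack([a[:,:400] if 0 else cv2.resize(a,(400,400)),cv2.resize(b,(400,400))]))
for n,u,v in(('top',424,180),):
    h=P(n,u,v,.229);print(h,np.linalg.norm(h[:2]-SP),np.linalg.norm(h[:2]-MAST))
E
```

```text
[ 0.63535026 -0.15673879  0.229     ] 0.15427374021960935 0.09953405333196598
```

View pics/pl.png

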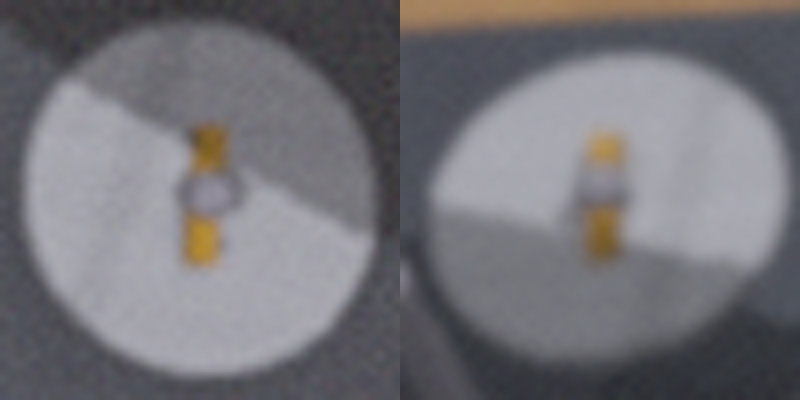

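```bash
python3 - <<'E'
from h import *
T=lambda u,v:(421+(u+.5)/8-.5,216+(v+.5)/8-.5);S=lambda u,v:(158+(u-400+.5)/8-.5,170+(v+.5)/8-.5)
for cam,f,a,b,c,p in(('top',T,(210,124),(200,266),(199,196.5),(212,193)),('scene',S,(605,131),(603,260),(610,206),(602,183))):
    A=P(cam,*f(*a),.157);B=P(cam,*f(*b),.157);d=A-B
    print(cam,((A+B)/2).round(4),np.linalg.norm(d).round(4),np.degrees(np.arctan2(d[1],d[0])),'plate',P(cam,*f(*c),.15).round(4),'pilot',P(cam,*f(*p),.164).round(4))
L=np.array([.6178,.1817]);Q=R(np.radians(40))
move_l([*L,.10],Q,feed=.1);sleep(.3);st()
h=move_l([*L,.047],feed=.06,until_force=6);st(f'down {h}')
command_gripper(.0,50);st('grip');sleep(.2);st()
for n in('top','scene'):
    p,d=camera(n);cv2.imwrite(f'pics/{n}3.png',p[:,:,::-1])
E
```

```text
top [ 0.4978 -0.2244  0.157 ] 0.0442 -8.421679009903839 plate [ 0.4976 -0.225   0.15  ] pilot [ 0.498  -0.2241  0.164 ]
scene [ 0.4976 -0.2253  0.157 ] 0.0476 171.1304958640049 plate [ 0.4973 -0.2251  0.15  ] pilot [ 0.4981 -0.2243  0.164 ]
 9.85 [0.6181 0.1818 0.1006] [-0.1 -0.8  0.4] [0.01 0.01 0.  ] 0.0852
down False 10.88 [0.6181 0.1819 0.0474] [-0.2 -0.3  0.7] [-0.04 -0.   -0.  ] 0.0852
grip 11.41 [0.6182 0.1819 0.0476] [0.1 0.3 3. ] [-0.04  0.03  0.05] 0.0323
 11.61 [0.6182 0.1819 0.0476] [-0.4 -1.   6.1] [-0.06  0.04  0.02] 0.0327
```

```bash
python3 - <<'E'
from h import *
s=sense();p=s['position'];
move_l([.6178,.1817,.075],feed=.06);sleep(.2);st('lift')
move_l([.6178,.1817,.30],feed=.2);st('lift')
movep([.4977,-.2247,.30],R(np.radians(-17)));sleep(.3);st('over')
for n in('top','scene'):
    p,d=camera(n);cv2.imwrite(f'pics/{n}4.png',p[:,:,::-1]);np.save(f'{n}4.npy',d)
s=cv2.imread('pics/scene4.png');t=cv2.imread('pics/top4.png')
crop(s,110,120,240,250,4.5,'pics/cs4.png');crop(t,390,150,500,285,4,'pics/ct4.png')
E
```

```text
lift 12.53 [0.6175 0.1815 0.0745] [-0.1  0.1 -3.3] [-0.04 -0.02  0.04] 0.0323
lift 13.8 [0.6172 0.1813 0.2985] [ 0.4 -0.4 -4. ] [ 0.04 -0.01 -0.01] 0.0329
over 15.67 [ 0.4981 -0.2241  0.2999] [-0.1 -0.8 -3.9] [-0.01  0.01  0.01] 0.0325
```

View pics/cs4.png

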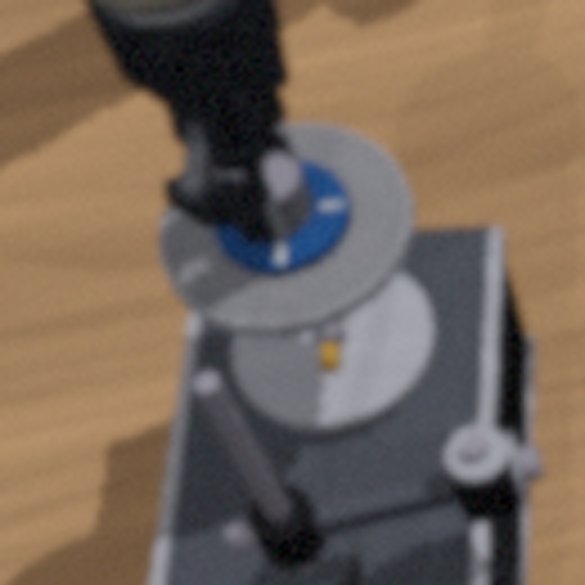

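View pics/ct4.png

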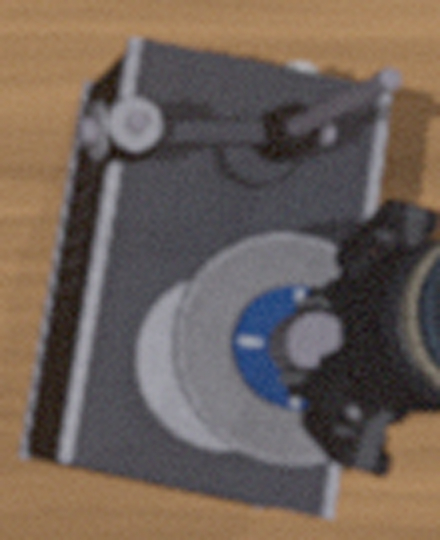

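```bash
python3 - <<'E'
from h import *
T=lambda u,v:(390+(u+.5)/4-.5,150+(v+.5)/4-.5);S=lambda u,v:(110+(u+.5)/4.5-.5,120+(v+.5)/4.5-.5)
z=.2705
A=P('top',*T(300,296),z);B=P('top',*T(296,402),z);C=P('top',*T(250,341),z);m=(A+B)/2
print('ticks mid',m.round(4));
for d in(A-B,C-m):print(np.degrees(np.arctan2(d[1],d[0])))
print('knob',P('top',*T(315,338),.3005).round(4),'disc',P('top',*T(299,348),.2625).round(4))
D=P('scene',*S(331,206),z);E=P('scene',*S(281,255),z);d=D-E;print('scene ticks',D.round(4),E.round(4),np.degrees(np.arctan2(d[1],d[0])),'disc',P('scene',*S(286,227),.2625).round(4),'knob',P('scene',*S(281,172),.3005).round(4))
d=sense();print(d['tcp_rot'].round(3))
E
```

```text
ticks mid [ 0.4989 -0.2231  0.2705]
-7.031547593573689
79.96755365412723
knob [ 0.5027 -0.2202  0.3005] disc [ 0.4996 -0.227   0.2625]
scene ticks [ 0.5012 -0.1982  0.2705] [ 0.524  -0.2263  0.2705] 129.12070554240606 disc [ 0.5013 -0.2229  0.2625] knob [ 0.4973 -0.215   0.3005]
[[-0.     0.292  0.957]
 [ 0.     0.957 -0.292]
 [-1.     0.    -0.   ]]
```

```bash
python3 - <<'E'
from h import *
c=[.4977,-.2247]
move_l([*c,.219],feed=.1);sleep(.3);st('pre')
h=move_l([*c,.194],feed=.015,until_force=4);st(f'{h}');sleep(.2);st()
for n in('top','scene'):
    p,d=camera(n);cv2.imwrite(f'pics/{n}5.png',p[:,:,::-1])
s=cv2.imread('pics/scene5.png');crop(s,120,140,230,250,5,'pics/cs5.png')
E
```

```text
pre 17.02 [ 0.4979 -0.2248  0.2194] [ 1.  -0.  -3.5] [0.01 0.04 0.02] 0.0326
True 18.1 [ 0.4968 -0.2253  0.202 ] [0.1 0.5 3.6] [-0.11 -0.12  0.05] 0.0325
 18.3 [ 0.4967 -0.2253  0.2019] [0.2 0.2 5.9] [-0.1  -0.28  0.05] 0.0325
```

View pics/cs5.png

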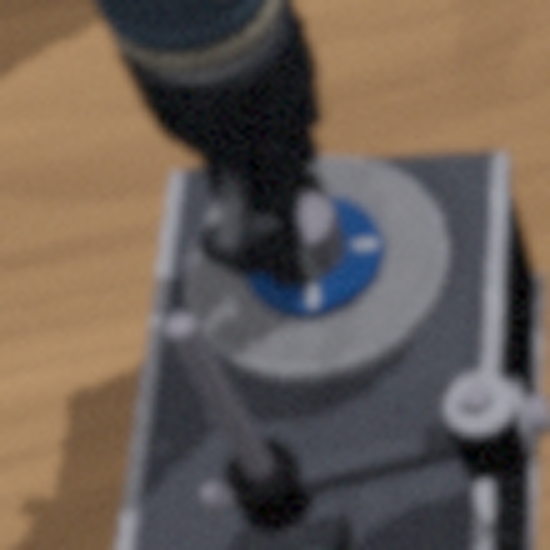

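```bash
python3 - <<'E'
from h import *
c=np.array([.4967,-.2253])
a0=-17
for da in(0,-1.5,-3,1.5,3,5,-5):
    z=sense()['position'][2]
    try: move_l([*c,z-.0005],R(np.radians(a0+da)),feed=.02)
    except Exception as e: print(e)
    h=move_l([*c,.1955],feed=.015,until_force=6);s=st(f'{da} {h}')
    if s['position'][2]<.199: break
E
```

```text
0 True 18.87 [ 0.4968 -0.2253  0.2018] [-1.6  0.5  4.2] [ 0.    0.22 -0.02] 0.0322
-1.5 True 19.43 [ 0.4962 -0.2257  0.1975] [-0.3 -0.2  4.2] [ 0.03  0.   -0.05] 0.0323
```

```bash
python3 - <<'E'
from h import *
s=st()
p=s['position']
h=move_l([p[0],p[1],p[2]-.003],feed=.015,until_force=8);st(f'press {h}')
for n in('top','scene'):
    p,d=camera(n);cv2.imwrite(f'pics/{n}6.png',p[:,:,::-1]);np.save(f'{n}6.npy',d)
    X=cloud(n,d);r=np.hypot(X[...,0]-.4965,X[...,1]+.2255);m=(r<.058)&(r>.04)&(X[...,2]<.18)&(X[...,2]>.14);Y=X[m];c=np.linalg.lstsq(np.c_[Y[:,:2]-[.4965,-.2255],np.ones(len(Y))],Y[:,2],rcond=None)[0];print(n,c.round(4),len(Y))
E
```

```text
19.43 [ 0.4962 -0.2257  0.1975] [-0.3 -0.2  4.2] [ 0.03  0.   -0.05] 0.0323
press True 19.64 [ 0.4963 -0.2257  0.1975] [-1.3  0.4  5. ] [ 0.01  0.05 -0.05] 0.0326
top [ 0.0013 -0.0004  0.1592] 535
scene [-0.     -0.      0.1614] 586
```

```bash
python3 - <<'E'
from h import *
p=sense()['position'];move_l(p,feed=.02);st('unload')
command_gripper(.07);st('open')
move_l([p[0],p[1],.33],feed=.1);st('up')
movep([.45,.0,.38],R(np.radians(-17)));sleep(.5);st()
for n in('top','scene'):
    i,d=camera(n);cv2.imwrite(f'pics/{n}7.png',i[:,:,::-1]);np.save(f'{n}7.npy',d)
    X=cloud(n,d);r=np.hypot(X[...,0]-.4965,X[...,1]+.2255);m=(r<.058)&(r>.04)&(X[...,2]<.18)&(X[...,2]>.14);Y=X[m];c=np.linalg.lstsq(np.c_[Y[:,:2]-[.4965,-.2255],np.ones(len(Y))],Y[:,2],rcond=None)[0];print(n,c.round(4),len(Y))
    m=(r<.015)&(X[...,2]>.19);print(X[m].mean(0))
E
```

```text
unload 19.99 [ 0.4963 -0.2257  0.1976] [-0.9  0.1  3. ] [-0.03  0.04 -0.  ] 0.0324
open 20.44 [ 0.4962 -0.2256  0.1973] [ 0.6  0.4 -0.5] [ 0.06  0.03 -0.06] 0.0699
up 21.92 [ 0.4959 -0.2256  0.3292] [ 0.3  0.3 -0.9] [ 0.07 -0.05 -0.03] 0.0704
 23.35 [ 4.501e-01 -2.000e-04  3.799e-01] [0.1 1.  0.2] [0.02 0.   0.02] 0.0699
top [0.0011 0.0112 0.1593] 374
[ 0.49948325 -0.23517041  0.19683812]
scene [-0.0007  0.0006  0.1614] 756
[ 0.49758891 -0.22554132  0.19881929]
```

View pics/top7.png

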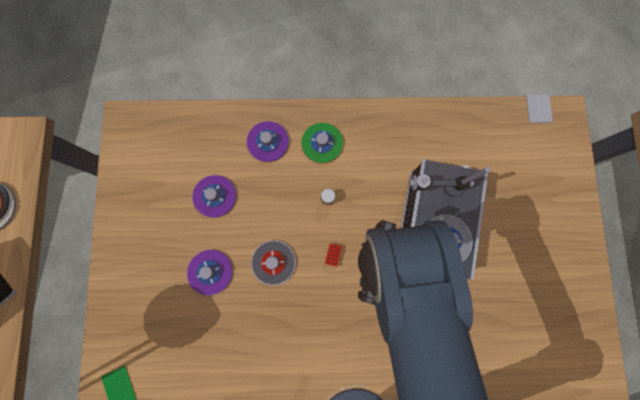

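View pics/scene7.png

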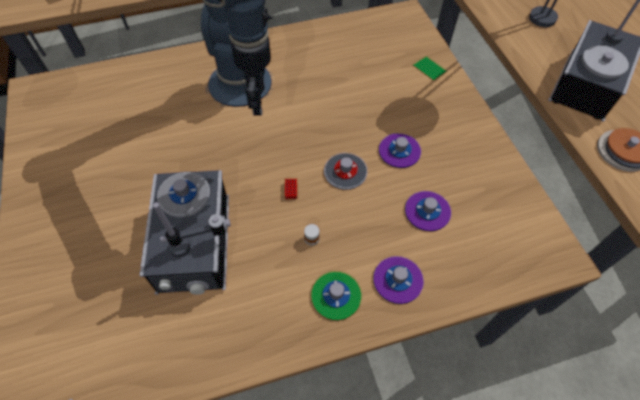

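```bash
python3 -c "
from rig import *
finish_job()"
```

```text
the job is handed in; nothing more can be done
```

The blue-hubbed lap is home on the drive plate and released, and the job is handed in, at about 23 s of the 72 s allowed; no verdict was reported.

- **Fixture:** I pushed the head round the mast with the closed fingers. Measured from the top camera, it now stands about 154 mm from the spindle axis (115 mm needed).
- **Fitting:** I set the lap over the pilot, where it stopped about 4.5 mm above home. A 1.5° turn under light pressure (about 10 N) made it drop to a tool height of 0.1975 m, against 0.1974 m expected when home. A further gentle press moved it no lower.
- **Last checks:**
  - The scene camera puts the lap face level at 0.161 m (expected 0.160 m; it would be 0.167 m if still riding on the tongue). The knob top is at about 0.199 m.
  - The gripper is open and clear of everything.
  - The red-hubbed lap, red block, jar and look-alikes are where they were in the first pictures.
- **Disagreement:**
  - After release, the arm partly hid the lap from the top camera. That view's height of 0.159 m agreed, but its tilt fit (about 0.011) was not usable. Before release the same view showed it flat.
  - The lap first stopped about 2.5 mm lower than the height for riding on the tongue. It may already have been partly in the keyway before I turned it.

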